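# Load the stage-top chamber

## Task

Load the stage-top chamber: put the white window insert into the pocket of the chamber's cross slide, its one short edge in under the hold-down lip and against the spring bar, so that it lies fully home, flat and square. Then close the chamber's lid until its catches snap shut. Leave the other things on the desk where they are.

Things in the scene. Friction and masses are not known exactly. Their poses are not given: they have to be found in the camera images.
- insert: white stage insert, flat on the desk: 100 (x) x 170 (y) mm frame, rims 8 mm thick, a glass window recess 60 (x) x 90 (y) mm in the middle whose floor is 3 mm above the underside. The rim at each short side is thus 40 mm wide (y 45 to 85): grip it across from above, one finger in the recess, one outside. 90 g. Origin: centre of underside, z up; a half turn about z makes no difference
- chamber: dark metal chamber base 152 (x) x 245 (y, -121 to 124) x 22 mm, fixed; origin: underside. Lid hinge at its -y end, +y end open to the hand. Inside it a cross slide carries the insert's pocket; the slide stands anywhere within 7 mm either side of the middle in x (stiff, moved by some 14 N) and its place is NOT reported: feel for the pocket's side walls or look
- pocket (a point): middle of the pocket on its floor, 10 mm above the desk, for the slide in mid position: the seated insert's origin comes here in y and z, and within 8 mm of it in x. Axes as the chamber's. Pocket 102.2 mm wide between side walls (x +-51.1, 10 mm high, tops bevelled 2 mm over the upper 5 mm, 10 mm thick) from y = -98 to 85; floor open in x +-36, y +-52
- lip (a point): middle of the free edge of the fixed steel hold-down lip (92 mm wide, at y = -80 of the chamber; moves with the cross slide), on its underside, 10 mm above the pocket floor; lip 2 mm thick. The insert's far short edge must go in under it, tilted by some 4 to 14 degrees with the other short edge raised, then that edge is let down
- datum (a point): point on the pocket floor at y = +85 of the chamber (slide in mid position), between two datum pads (faces at this y, 30 to 51 mm either side, 10 mm high, top edges bevelled 2 mm); between them a thumb notch 60 mm wide runs out at floor height, room for the outer finger. The seated insert is held against the pads by the spring bar
- spring_bar (a joint): how far the spring bar is pushed in, m: 0 free (its face at y = -79 of the chamber), 0.006 with the insert seated, at most 0.0095, where hard stops beside it meet the insert; about 3 N at first, 8 N at the end. The bar is 68 mm wide, under the lip. The insert must push it in by 6.5 mm or more to pass the datum pads
- lid (a joint): opening angle of the lid, rad: 0 shut, up to 1.85; a stiff hinge: it stays where it is left. In the last 10 mm (0.04 rad) two ball catches at the front corners resist, about 10 N at the free edge, then snap and hold it at 0
- lid_hinge (a point): middle of the lid's hinge axis, along the chamber's x at y = -124, 26 mm above the desk; turns with the lid: its y points along the lid to the free edge, its z out of the outer face
- lid_edge (a point): middle of the lid's free edge on its outer face, 248 mm from the hinge axis and 6 mm out; axes turn with the lid. Lid: dark metal frame with clear pane, 152 mm wide, 10 mm thick; a thin pull tab 44 mm wide stands 14 mm beyond this edge (2 mm to 6 mm below this face)
- dish: closed clear culture dish, 58 mm across, 16 mm high, bystander; origin under its centre
- lens: short microscope objective standing on the desk, 29 mm across, 41 mm high, bystander; origin under its centre
- cap: black rubber dust cap, 32 mm across, 19 mm high, bystander; origin under its centre

How it is judged:
On the way, in this order (a step that is already met when the one before it is completed fails the run):
1. the insert lies home in the pocket, flat and square, while the lid is still open (x of insert in the frame of pocket between -0.0095 and 0.0095 m and y of insert in the frame of pocket between -0.0025 and 0.0025 m and z of insert in the frame of pocket between -0.002 and 0.002 m and angle between insert's own z axis and vertical below 0.02 rad and angle between the y axis of insert and the y axis of chamber, either way round below 0.025 rad and contact force between the fingers and insert below 0.1 N and value of joint lid above 0.3 rad), for 0.2 s.
2. the lid is shut past its catches (value of joint lid below 0.01 rad), for 0.2 s.
At the end, for the whole second after the job is handed in: the insert rests in the pocket: height within 2 mm, y within 2.5 mm of the seated place, x within 9.5 mm of the chamber's middle (wherever the slide stands), tilt under 0.02 rad, square to the chamber within 0.025 rad; the lid is shut past its catches (under 0.01 rad) (x of insert in the frame of pocket between -0.0095 and 0.0095 m and y of insert in the frame of pocket between -0.0025 and 0.0025 m and z of insert in the frame of pocket between -0.002 and 0.002 m and angle between insert's own z axis and vertical below 0.02 rad and angle between the y axis of insert and the y axis of chamber, either way round below 0.025 rad and linear speed of insert below 0.02 m/s and value of joint lid below 0.01 rad); the robot touches nothing.
It fails at once if a bystander (dish, objective or dust cap) is moved by more than 20 mm or knocked over (distance of any of dish, lens, cap from where it was at the start of the episode above 0.02 m or angle between any of lens, dish's own z axis and vertical above 0.6 rad).
It also fails if it takes over 58 s, if anything falls off the work surface, if the arm or the gripper's body presses on something with over 40 N, if the wrist force passes 120 N, or if a joint passes its speed limit or range.

## Robot

A 6-joint arm with a two-finger parallel gripper is mounted at the origin on the work surface; the furniture and walls round the work are solid. World frame = base frame: x ahead of the robot, y to its left, z up, the work surface at z = 0. Lengths are in m, angles in rad, forces in N, time in s.
With the tool pointing down it reaches from about 0.275 to 0.85 m from the base axis. Payload 5.2 kg.
Tool frame: the origin (TCP) lies midway between the tips of the shut fingers; the grasp point (between the pads) lies 19 mm behind it (arm.grip_depth is the distance from the TCP to the grasp point, in m); z points along the fingers, y is the line along which they close (so a half turn about z gives the same grasp; the last joint's range is limited). The gripper opens to 85 mm and grips with 20 to 120 N. Pads are 22 mm wide; open, the fingers measure 114 mm over their backs; the gripper's body (76 mm by 85 mm) begins 54 mm behind the grasp point. The pads swing forward as they close: fully open they stand 13 mm farther back than shut.
Start: joints at [-1.391, 0.259, 1.535, -0, 1.348, -0.203], TCP at [0.205, -0.51, 0.231] pointing down, gripper open.
Joint ranges: [-3.14, 3.14], [-0.91, 2.08], [0.19, 2.58], [-1.22, 4.36], [0.22, 2.71], [-3.12, 3.12]. Speed limits (rad/s): [2.57, 2.57, 3.14, 3.14, 3.14, 3.14].

## Interface

Orientations are given as a unit quaternion [x, y, z, w].
In Python, from plant import arm gives the robot as it stands.
- The arm moves only by the shell command python3 -m inch 'ROWS'. ROWS is JSON, a list of rows, each a list of 7 numbers: the closure, from -1 (fully open) to 1 (shut), then the shift along the tool's x, y, z in cm, then the turn, a rotation vector about the tool's x, y, z in rad. In form: [[fingers, x, y, z, rx, ry, rz], ...]. A call has 1 to 8 rows; each row shifts and turns the commanded pose from where the row before left it, along the tool's axes as they then stand; what a row does not reach is not made up. A row lasts 1/8 s, in which the tool goes at most 62.5 mm and 10.7 degrees, less where a joint would pass 70% of its speed; a pose out of reach is approached as far as the arm can. A call with a gripper value outside its range is refused whole. The fingers move at their own pace and stop on an object; the grip force is fixed at half the most. Time passes only in rows, so rows that do not move let the fingers close. It gives the time, the measured TCP pose, the force, the opening and the grip force at its end, in the units of the state.
- arm.get_obs(): the state, without advancing time (a new reading comes with each control period).
- arm.capture(name): name is "side" or "top" or "wrist"; returns a dict with "pixels" (420x560x3 uint8, red, green, blue), "range_z" (420x560 float32, m along the optical axis (not along the pixel's ray), 0 where there is no reading), "fx", "fy", "cx", "cy" (pixels), "rvec" (rotation vector, rad) and "tvec" (3), from world to camera coordinates, as OpenCV has them; the wrist camera has in their place "hand_eye" (4x4, takes a point from camera to tool coordinates, whose origin is the TCP and whose axes are the flange's). Camera axes: x right, y down, z forward; pixel columns grow to the right and rows downward; lengths in m; the calibration is good to about 2 mm. A picture is of the moment at which its call begins: read the wrist's pose just before it.
- arm.sign_off(): hands the job in; it is judged then, once.
Trained networks look in a picture, given as the dict that the camera call returned (one of the last four; its "shot" number tells which), for a name from the list of things; names that differ only in an ending like _2 or _b are one class to them, and where a whole thing is asked for, a point or a joint stands for the part that bears it (a point fixed in the world has none). Each returns a list of dicts, best first, with "confidence" (0 to 1); they miss things now and then, are a little off and sometimes report something else, mostly with a low value. They report only what shows in the picture. A call takes as long as a camera call.
- arm.recognise(name, picture): "position" ([x, y, z] in m, in world coordinates, good to about 4 mm: the middle of the surface that is visible of it).
- arm.spot_point(name, picture): "position" ([x, y, z] in m, in world coordinates, good to about 4 mm: a listed point, or the origin of a listed thing).
The state is a dict: "time": time; "q": joint angles; "dq": joint speeds; "tau": joint torques, N m; "ee_pos": TCP position; "orientation": TCP orientation; "contact_force": force on the tool from outside, world axes, zero at the start; "wrist_torque": the same for the moment, N m; "grip_width": finger opening in m; "grip_force": force on a finger pad.
Only numpy, scipy, OpenCV 4.12 (cv2) and the standard library are available. Lean on these libraries where they do the work, as an engineer would, in place of code of your own. Each camera call takes 0.05 s, during which the arm holds its last target. There are 200 camera calls.

## Working session

There is one attempt and no reset: what is moved stays moved. The work goes in short steps, Python scripts to look and compute and a shell command to move; the robot and the scene stay as the last step left them, time stands still between calls to the robot, and variables do not carry over. Pictures are saved under pics/ and viewed, at most 10 in all, crops included, and the job is handed in when it is done.

```bash
mkdir -p pics; ls
cat > h.py <<'E'
import numpy as np, cv2
from plant import arm
from scipy.spatial.transform import Rotation as R
def cloud(c):
    z=c["range_z"].astype(float); v,u=np.indices(z.shape)
    P=np.stack([(u-c["cx"])/c["fx"]*z,(v-c["cy"])/c["fy"]*z,z],-1)
    Rm=cv2.Rodrigues(np.array(c["rvec"],float))[0]
    W=(P-np.array(c["tvec"]).ravel())@Rm
    W[z<=0]=np.nan
    return W
def save(c,n): cv2.imwrite("pics/%s.png"%n,c["pixels"][:,:,::-1])
E
python3 - <<'E'
from h import *
np.set_printoptions(precision=4,suppress=True)
for n in["top","side"]:
    c=arm.capture(n); save(c,n+"0"); np.savez("%s0.npz"%n,W=cloud(c),px=c["pixels"])
    for k in["insert","dish","lens","cap","pocket","lip","datum","lid_hinge","lid_edge","chamber"]:
        print(n,k,[(np.array(d["position"]),round(d["confidence"],2)) for d in arm.spot_point(k,c)[:2]])
o=arm.get_obs();print(o["time"],o["ee_pos"],o["orientation"],o["q"],arm.grip_depth)
E
```

```text
pics
top insert [(array([ 0.5437,  0.0806, -0.0047]), 0.72), (array([0.4319, 0.2413, 0.0036]), 0.69)]
top dish [(array([ 0.5358,  0.4317, -0.0003]), 0.64)]
top lens [(array([ 0.5193, -0.4012,  0.0038]), 0.62)]
top cap [(array([ 0.5411,  0.0818, -0.0038]), 0.53)]
top pocket [(array([ 0.4315, -0.1253,  0.0095]), 0.68)]
top lip [(array([ 0.4379, -0.2049,  0.0194]), 0.65)]
top datum [(array([ 0.4251, -0.0441,  0.0113]), 0.96)]
top lid_hinge [(array([ 0.4421, -0.25  ,  0.0258]), 0.62)]
top lid_edge [(array([ 0.4428, -0.275 ,  0.2742]), 0.62)]
top chamber [(array([ 0.4323, -0.128 , -0.0004]), 0.65)]
side insert [(array([0.4301, 0.2428, 0.003 ]), 0.67)]
side dish [(array([ 0.5365,  0.4289, -0.0011]), 0.79), (array([ 0.5419,  0.0764, -0.0002]), 0.44)]
side lens []
side cap [(array([0.5436, 0.0767, 0.0026]), 0.47)]
side pocket [(array([ 0.4323, -0.124 ,  0.0104]), 0.86)]
side lip [(array([ 0.4396, -0.2078,  0.0232]), 0.73)]
side datum [(array([ 0.4277, -0.0463,  0.0094]), 0.66)]
side lid_hinge [(array([ 0.4409, -0.2553,  0.0275]), 0.91), (array([0.5427, 0.0755, 0.0012]), 0.51)]
side lid_edge [(array([ 0.4432, -0.2723,  0.2732]), 0.81)]
side chamber [(array([ 0.43  , -0.128 , -0.0024]), 0.86)]
1.1 [ 0.2055 -0.5102  0.2313] [ 0.9817  0.1902  0.     -0.    ] [-1.3908  0.2586  1.535   0.      1.348  -0.2028] 0.0187
```

View pics/top0.png

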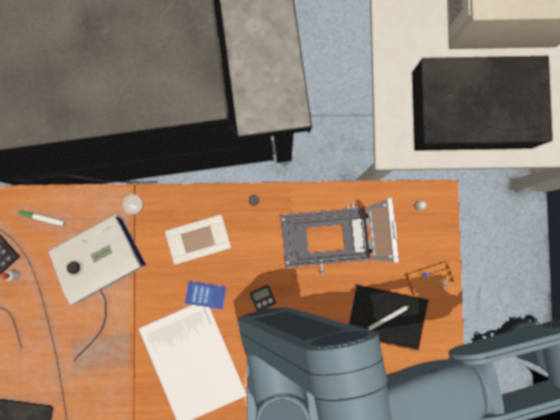

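View pics/side0.png

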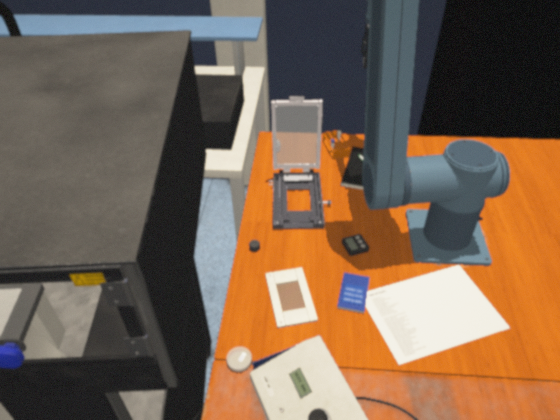

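Run:
```python
from h import *
np.set_printoptions(precision=4,suppress=True)
for n in["top0","side0"]:
    d=np.load(n+".npz");W=d["W"];px=d["px"].astype(int)
    # insert: white rim pts z~8mm
    m=(abs(W[...,2]-.008)<.004)&(abs(W[...,0]-.43)<.12)&(abs(W[...,1]-.243)<.13)&(px.min(-1)>140)
    r=cv2.minAreaRect((W[m][:,:2]*1000).astype(np.float32));print(n,"insert",m.sum(),r, W[m][:,2].mean())
    # chamber top rim: z 18..26
    m=(abs(W[...,2]-.022)<.003)&(abs(W[...,0]-.435)<.12)&(abs(W[...,1]+.125)<.15)
    r=cv2.minAreaRect((W[m][:,:2]*1000).astype(np.float32));print("chamber",m.sum(),r)
    # lid plane
    m=(W[...,2]>.06)&(abs(W[...,0]-.435)<.1)&(abs(W[...,1]+.27)<.06)
    if m.sum()>50:
        q=W[m];print("lid",m.sum(),q.min(0),q.max(0))
```

```text
top0 insert 1078 ((431.4468688964844, 242.29954528808594), (102.17679595947266, 171.81654357910156), 15.57925033569336) 0.007800350690699176
chamber 963 ((419.7500915527344, -130.72903442382812), (177.4300079345703, 250.58749389648438), 5.180606842041016)
lid 1376 [ 0.3658 -0.2796  0.0601] [ 0.5176 -0.2445  0.295 ]
side0 insert 1453 ((427.4450378417969, 260.65618896484375), (100.10636901855469, 219.63848876953125), 15.885469436645508) 0.007843449375229952
chamber 715 ((421.5695495605469, -128.8874053955078), (174.9649658203125, 252.830810546875), 5.185701847076416)
lid 3068 [ 0.3692 -0.2837  0.06  ] [ 0.5213 -0.2412  0.2887]
```

The top view shows the insert at about (198,240) and yawed. The chamber is at (325,237), with its lid upright at (383,232). The dish is at (132,204), the cap at (254,200) and the objective at (420,205). The side view agrees, and all three bystanders are clear of the route. Next I'll look at the chamber with the wrist camera on the way past.

```bash
cat >> h.py <<'E'
np.set_printoptions(precision=4,suppress=True)
def pose():
    o=arm.get_obs(); return np.array(o["ee_pos"]),R.from_quat(o["orientation"]),o
def down(yaw,tilt=0): # tool x at yaw, tool y = -(y of part); tilt raises +y end
    return R.from_euler('z',yaw)*R.from_euler('x',tilt)*R.from_euler('x',np.pi)
def go(p,Rt=None):
    p0,R0,o=pose(); print("shift cm (tool axes now)",R0.inv().apply(np.array(p)-p0)*100, "len",np.linalg.norm(np.array(p)-p0)*100)
    if Rt is not None: print("turn",(R0.inv()*Rt).as_rotvec())
def wcloud(c,p,Rr):
    z=c["range_z"].astype(float); v,u=np.indices(z.shape)
    P=np.stack([(u-c["cx"])/c["fx"]*z,(v-c["cy"])/c["fy"]*z,z],-1); H=np.array(c["hand_eye"])
    W=Rr.apply((P@H[:3,:3].T+H[:3,3]).reshape(-1,3)).reshape(P.shape)+p
    W[z<=0]=np.nan; return W
E
python3 - <<'E'
from h import *
c=arm.capture("wrist");print(np.array(c["hand_eye"]),c["fx"],c["cx"],c["cy"])
go([.43,-.10,.30],down(np.deg2rad(5.2)))
E
```

```text
[[ 0.0008 -0.9465 -0.3228  0.0831]
 [ 1.      0.0005  0.0009 -0.0007]
 [-0.0007 -0.3228  0.9465 -0.1433]
 [ 0.      0.      0.      1.    ]] 366.9510967015137 283.04542415476357 206.4961927810503
shift cm (tool axes now) [ 36.1494 -29.6632  -6.8693] len 47.26382021702519
turn [0.    0.    0.292]
```

```bash
python3 -m inch '[[-1,0,0,-6,0,0,0],[-1,0,0,-6,0,0,0],[-1,0,0,-6,0,0,0],[-1,4.5,-3.7,0,0,0,0.0],[-1,4.5,-3.7,0,0,0,0],[-1,4.5,-3.7,0,0,0,0],[-1,4.5,-3.7,0,0,0,0],[-1,4.5,-3.7,0,0,0,0]]'; python3 -m inch '[[-1,4.5,-3.7,0,0,0,0],[-1,4.5,-3.7,0,0,0,0],[-1,4.5,-3.7,0,0,0,0],[-1,0,0,5,0,0,0.146],[-1,0,0,5,0,0,0.146],[-1,0,0,5,0,0,0],[-1,0,0,4,0,0,0],[-1,0,0,0,0,0,0]]'
python3 - <<'E'
from h import *
p,Rr,o=pose();c=arm.capture("wrist");save(c,"w1");W=wcloud(c,p,Rr);np.savez("w1.npz",W=W,px=c["pixels"])
print(o["time"],p,Rr.as_rotvec())
for k in["pocket","lip","datum","lid_hinge","chamber"]:
    print(k,[(np.array(d["position"]),round(d["confidence"],2)) for d in arm.spot_point(k,c)[:2]])
E
```

```text
time: 2.15
ee_pos: [0.3456, -0.2528, 0.4115]
orientation: [0.982, 0.19, 0.0, 0.0]
contact_force: [1.6, -0.5, -0.2]
grip_width: 0.0853
grip_force: 0.0
time: 3.15
ee_pos: [0.4269, -0.1001, 0.219]
orientation: [0.999, 0.045, -0.003, -0.002]
contact_force: [-0.9, -0.4, -0.1]
grip_width: 0.0853
grip_force: 0.0
3.15 [ 0.4269 -0.1001  0.219 ] [-3.135  -0.1425  0.0089]
pocket []
lip [(array([ 0.434 , -0.2043,  0.0206]), 0.84)]
datum [(array([ 0.4262, -0.0445,  0.0061]), 0.96)]
lid_hinge [(array([ 0.4405, -0.2503,  0.0252]), 0.81)]
chamber []
```

View pics/w1.png

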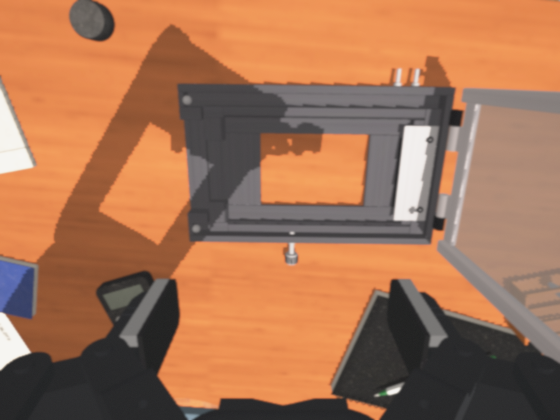

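The wrist view shows the chamber at columns 180–450 and rows 85–242, with the white lip at (412,173), rows 125–220. The slide sits a little towards image-down (-x). I'll measure this.

Run:
```python
from h import *
d=np.load("w1.npz");W=d["W"];px=d["px"].astype(int)
box=(slice(70,262),slice(165,470))
w=W[box];p=px[box];z=w[...,2]
for a,b in[(-.003,.004),(.006,.014),(.014,.019),(.019,.025),(.025,.03)]:print(a,b,((z>a)&(z<b)).sum())
# lip: white
lip=(p.min(-1)>190)&(z>.012)&(z<.032)
lip=cv2.morphologyEx(lip.astype(np.uint8),cv2.MORPH_OPEN,np.ones((5,5)))>0
q=w[lip];print("lip",lip.sum(),q.mean(0),cv2.minAreaRect((q[:,:2]*1000).astype(np.float32)))
rim=((z>.0195)&(z<.0245))&~lip
# in frame yaw: histogram-based edges for yaw candidates
for yd in np.arange(3.5,7,.5):
    t=np.deg2rad(yd);ex=np.array([np.cos(t),np.sin(t)]);ey=np.array([-np.sin(t),np.cos(t)])
    q=w[rim][:,:2]; X=q@ex;Y=q@ey
    h,e=np.histogram(X,np.arange(X.min(),X.max(),.001));print(yd,(h.astype(float)**2).sum())
t=np.deg2rad(5);ex=np.array([np.cos(t),np.sin(t)]);ey=np.array([-np.sin(t),np.cos(t)])
X=w[...,:2]@ex;Y=w[...,:2]@ey
Yc=np.array([.43,-.125])@ey; Xc=np.array([.43,-.125])@ex
# mean height profile over X in band of y (near part of chamber; between +20..-50)
for name,(a,b) in dict(mid=(-.04,.04),lipband=(-.1,-.085)).items():
    for x0 in np.arange(-.085,.085,.002):
        m=(Y-Yc>a)&(Y-Yc<b)&(X-Xc>=x0)&(X-Xc<x0+.002)
        print("%d:%.1f"%(round(x0*1000),1000*np.nanmedian(z[m])) if m.sum() else "-",end=" ")
    print()
```

```text
-0.003 0.004 21074
0.006 0.014 14693
0.014 0.019 2302
0.019 0.025 14351
0.025 0.03 363
lip 2142 [ 0.439  -0.2191  0.0227] ((435.96661376953125, -219.6642303466797), (91.04410552978516, 23.284442901611328), 3.840725898742676)
3.5 1985779.0
4.0 2133744.0
4.5 2193454.0
5.0 2174564.0
5.5 2014440.0
6.0 1878170.0
6.5 1730135.0
-85:1.2 -83:15.6 -81:15.2 -79:15.7 -77:18.0 -75:22.4 -73:22.7 -71:22.6 -69:19.4 -67:16.6 -65:19.5 -63:20.6 -61:20.5 -59:20.5 -57:20.4 -55:16.7 -53:10.8 -51:10.5 -49:10.6 -47:10.7 -45:10.7 -43:10.7 -41:10.0 -39:2.4 -37:0.6 -35:0.5 -33:0.6 -31:0.6 -29:0.6 -27:0.6 -25:0.5 -23:0.7 -21:0.4 -19:0.6 -17:0.7 -15:0.7 -13:0.8 -11:0.7 -9:0.6 -7:0.5 -5:0.6 -3:0.7 -1:0.5 1:0.8 3:0.6 5:0.7 7:0.7 9:0.7 11:0.7 13:0.5 15:0.7 17:0.7 19:0.6 21:0.7 23:0.7 25:0.7 27:0.8 29:0.6 31:0.8 33:10.5 35:10.6 37:10.8 39:10.6 41:10.7 43:10.9 45:10.8 47:10.8 49:18.2 51:20.7 53:20.7 55:20.7 57:20.1 59:5.9 61:5.7 63:5.7 65:5.7 67:5.7 69:5.9 71:22.6 73:22.8 75:22.6 77:3.1 79:0.8 81:0.7 83:0.7 
- - - - -77:20.7 -75:22.7 -73:22.4 -71:22.4 -69:17.4 - -65:20.5 -63:20.5 -61:20.5 -59:20.6 -57:20.2 -55:17.2 -53:20.2 -51:21.1 -49:22.5 -47:22.5 -45:22.4 -43:22.4 -41:22.2 -39:22.7 -37:22.9 -35:22.6 -33:22.4 -31:22.6 -29:23.0 -27:22.8 -25:22.8 -23:22.4 -21:22.4 -19:22.6 -17:22.8 -15:22.2 -13:22.6 -11:22.4 -9:22.7 -7:22.6 -5:22.5 -3:22.8 -1:22.7 1:22.7 3:22.5 5:22.5 7:22.6 9:22.6 11:22.9 13:22.6 15:22.8 17:22.7 19:22.6 21:22.4 23:22.5 25:22.9 27:22.6 29:22.6 31:22.4 33:22.8 35:22.6 37:22.8 39:22.5 41:22.2 43:19.9 45:16.6 47:17.8 49:20.3 51:20.8 53:20.7 55:20.7 57:11.9 59:5.9 61:5.8 63:5.9 65:5.9 67:5.6 69:22.0 71:22.7 73:22.9 75:22.6 77:1.4 79:1.7 81:1.3 83:1.0
```

```bash
cat > fit.py <<'E'
from h import *
def fit(W,yaw0=np.deg2rad(4.6),c0=np.array([.43,-.125])):
    t=yaw0;B=np.array([[np.cos(t),np.sin(t)],[-np.sin(t),np.cos(t)]])
    L=(W[...,:2]-c0)@B.T; z=W[...,2]
    ok=(abs(L[...,0])<.1)&(abs(L[...,1])<.14)
    X=L[ok];Z=z[ok]
    def edge(axis,lo,hi,olo,ohi,th,rising,thmax=None):
        pts=[]
        for s in np.arange(olo,ohi,.004):
            m=(X[:,1-axis]>s)&(X[:,1-axis]<s+.004)&(X[:,axis]>lo)&(X[:,axis]<hi)
            if m.sum()<5: continue
            a=X[m,axis];zz=Z[m]>th
            if not rising: zz=~zz
            # best split: minimise misclassification
            o=np.argsort(a);a=a[o];zz=zz[o]
            e=np.cumsum(zz)+ (np.sum(~zz)-np.cumsum(~zz)); i=np.argmin(e)
            if 0<i<len(a)-1: pts.append((s+.002,(a[i]+a[i+1])/2))
        p=np.array(pts)
        for _ in range(3):
            k=np.polyfit(p[:,0],p[:,1],1);r=p[:,1]-np.polyval(k,p[:,0]);g=abs(r)<max(2*r.std(),.0003);p=p[g]
        return k,len(p),r.std()
    return edge,B,c0
E
python3 - <<'E'
from fit import *
W=np.load("w1.npz")["W"][70:262,165:470]
edge,B,c0=fit(W)
for n,a in dict(open_m=(0,-.05,-.025,-.04,.04,.005,False),open_p=(0,.02,.045,-.04,.04,.005,True),
 rim_m=(0,-.072,-.055,-.0,.0,.5,True),out_p=(0,.072,.085,-.09,.09,.012,False),
 wall_m=(0,-.062,-.045,-.06,.06,.0155,False),wall_p=(0,.04,.056,-.06,.06,.0155,True),
 oy_m=(1,-.065,-.035,-.03,.025,.005,False),oy_p=(1,.035,.065,-.03,.025,.005,True),
 lipedge=(1,-.095,-.06,-.04,.03,.016,False),front=(1,.1,.135,-.05,.05,.012,False)).items():
    if n=="rim_m":continue
    try: print(n,edge(*a))
    except Exception as e: print(n,e)
E
```

```text
open_m (array([ 0.0017, -0.038 ]), 17, np.float64(0.00019736721988496844))
open_p (array([0.0028, 0.0332]), 20, np.float64(0.00026243715112642997))
out_p (array([0.0012, 0.0777]), 43, np.float64(0.00022990629898343793))
wall_m (array([ 0.0002, -0.0537]), 29, np.float64(0.00018965074189476662))
wall_p (array([0.    , 0.0489]), 28, np.float64(0.0002115306679424188))
oy_m (array([ 0.0065, -0.0554]), 13, np.float64(0.00021688199104403678))
oy_p (array([-0.009 ,  0.0486]), 14, np.float64(2.173263009550647e-05))
lipedge (array([ 0.01  , -0.0833]), 17, np.float64(0.0002888888208848062))
front (array([0.0222, 0.1225]), 3, np.float64(0.00018216811340841064))
```

```bash
python3 - <<'E'
from h import *
go([.42,.25,.22],down(np.deg2rad(15.6)))
E
python3 -m inch '[[-1,0.4,-5.9,0,0,0,0],[-1,0.4,-5.9,0,0,0,0],[-1,0.4,-5.9,0,0,0,0],[-1,0.4,-5.9,0,0,0,0],[-1,0.4,-5.9,0,0,0,0],[-1,0.4,-5.9,0,0,0,0],[-1,0,0,0,0,0,-0.182],[-1,0,0,0,0,0,0]]'
python3 - <<'E'
from fit import *
p,Rr,o=pose();c=arm.capture("wrist");save(c,"w2");W=wcloud(c,p,Rr);np.savez("w2.npz",W=W,px=c["pixels"])
print(o["time"],p,Rr.as_rotvec())
px=c["pixels"].astype(int)
m=(W[...,2]>.0055)&(W[...,2]<.013)&(px.min(-1)>120)
m=cv2.morphologyEx(m.astype(np.uint8),cv2.MORPH_OPEN,np.ones((3,3)))
n,l,s,ce=cv2.connectedComponentsWithStats(m);k=1+np.argmax(s[1:,4])
q=W[l==k];print(s[k],q.mean(0),cv2.minAreaRect((q[:,:2]*1000).astype(np.float32)))
edge,B,c0=fit(W,np.deg2rad(15.6),np.array([.431,.242]))
for n,a in dict(xm=(0,-.065,-.035,-.07,.07,.005,True),xp=(0,.035,.065,-.07,.07,.005,False),ym=(1,-.1,-.07,-.04,.04,.005,True),yp=(1,.07,.1,-.04,.04,.005,False)).items(): print(n,edge(*a))
E
```

```text
shift cm (tool axes now) [  2.1986 -35.1185   0.2524] len 35.188116154771926
turn [ 0.0022 -0.0029 -0.1815]
time: 4.45
ee_pos: [0.4208, 0.2545, 0.2222]
orientation: [0.991, 0.136, 0.001, -0.0]
contact_force: [0.4, -0.7, -0.1]
grip_width: 0.0852
grip_force: 0.0
4.45 [0.4208 0.2545 0.2222] [-3.1122 -0.4282 -0.0023]
[  211   111   178   100 11315] [0.434  0.2416 0.0086] ((431.3592834472656, 241.6934814453125), (99.74185943603516, 170.06358337402344), 15.890327453613281)
xm (array([-0.0016, -0.0505]), 34, np.float64(0.00012383432319340698))
xp (array([-0.0029,  0.0498]), 32, np.float64(2.4200505870683164e-05))
ym (array([ 0.0067, -0.0862]), 18, np.float64(0.0002353829073327943))
yp (array([0.0053, 0.0851]), 18, np.float64(0.0001747812147852458))
```

View pics/w2.png

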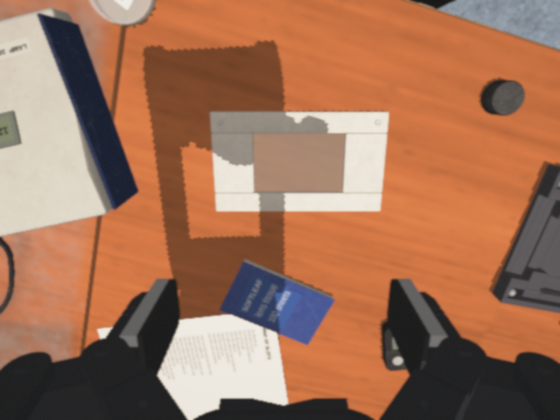

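The wrist view shows the insert squarely at columns 211–388 and rows 111–211, with centre (0.4308, 0.2414) and yaw 15.8°. The measured sizes match the given ones. Before descending I'll check the clearance to the box on the left.

Run:
```python
from fit import *
W=np.load("w2.npz")["W"];t=np.deg2rad(15.8);B=np.array([[np.cos(t),np.sin(t)],[-np.sin(t),np.cos(t)]])
L=(W[...,:2]-[.4308,.2414])@B.T
m=(abs(L[...,0])<.06)&(L[...,1]>.09)&(L[...,1]<.25)&(W[...,2]>.012)&(W[...,2]<.1)
q=L[m];print(m.sum(),q.min(0) if len(q) else 0, W[m][:,2].max())
m2=m&(abs(L[...,0])<.045);print(L[m2].min(0),np.percentile(L[m2][:,1],1))
go([.4131,.3039,.09],down(t))
```

```text
14129 [-0.048   0.1619] 0.0743312545392513
[-0.045   0.1619] 0.1632421446154155
shift cm (tool axes now) [ 0.5691 -5.0431 13.2015] len 14.143448940759148
turn [ 0.0001 -0.0012 -0.0058]
```

```bash
python3 -m inch '[[-0.18,0.57,-5.04,0,0,0,-0.006],[-0.18,0,0,5,0,0,0],[-0.18,0,0,5,0,0,0],[-0.18,0,0,5,0,0,0],[-0.18,0,0,2.2,0,0,0],[-0.18,0,0,0,0,0,0]]'
python3 - <<'E'
from h import *
go([.4131,.3039,.02],down(np.deg2rad(15.8)))
E
```

```text
time: 5.25
ee_pos: [0.412, 0.3022, 0.0481]
orientation: [0.991, 0.137, -0.002, 0.001]
contact_force: [0.5, -0.2, -0.9]
grip_width: 0.0502
grip_force: 0.0
shift cm (tool axes now) [ 0.1623 -0.1384  2.812 ] len 2.8200513252236448
turn [ 0.0005  0.0035 -0.0017]
```

```bash
python3 -m inch '[[-0.18,0.13,-0.14,2.0,0,0.003,0],[-0.18,0,0,1.4,0,0,0],[-0.18,0,0,0,0,0,0]]';python3 -m inch '[[-0.18,0,0,0.4,0,0,0],[-0.18,0,0,0,0,0,0]]'; python3 -m inch '[[-0.18,0,0,0.3,0,0,0],[-0.18,0,0,0,0,0,0]]'
```

```text
time: 5.62
ee_pos: [0.4135, 0.3049, 0.0153]
orientation: [0.99, 0.138, 0.001, -0.0]
contact_force: [0.3, -0.1, -0.4]
grip_width: 0.0505
grip_force: 0.0
time: 5.88
ee_pos: [0.4137, 0.3054, 0.0117]
orientation: [0.99, 0.139, 0.002, -0.0]
contact_force: [-0.1, -0.8, -0.3]
grip_width: 0.0509
grip_force: 0.0
time: 6.12
ee_pos: [0.4134, 0.3054, 0.0082]
orientation: [0.99, 0.139, 0.001, -0.0]
contact_force: [0.2, -0.1, 0.5]
grip_width: 0.0505
grip_force: 0.0
```

Run:
```python
from h import *
go([.4131,.3039,.00],down(np.deg2rad(15.8)))
```

```text
shift cm (tool axes now) [-0.0689  0.1336  0.8241] len 0.8377197009423755
turn [ 0.     -0.0028  0.0031]
```

```bash
python3 -m inch '[[-0.18,-0.05,0.12,0.3,0,0,0],[-0.18,0,0,0,0,0,0]]'; python3 -m inch '[[-0.18,0,0,0.2,0,0,0],[-0.18,0,0,0,0,0,0]]';python3 -m inch '[[-0.18,0,0,0.2,0,0,0],[-0.18,0,0,0,0,0,0]]'
```

```text
time: 6.38
ee_pos: [0.4131, 0.3039, 0.0051]
orientation: [0.99, 0.139, 0.001, -0.0]
contact_force: [0.3, 0.7, 0.3]
grip_width: 0.0501
grip_force: 0.0
time: 6.62
ee_pos: [0.4133, 0.304, 0.0032]
orientation: [0.99, 0.139, 0.001, -0.0]
contact_force: [0.1, 0.2, -0.0]
grip_width: 0.0506
grip_force: 0.0
time: 6.88
ee_pos: [0.4132, 0.304, 0.0012]
orientation: [0.99, 0.139, 0.001, -0.0]
contact_force: [0.2, 0.1, -0.2]
grip_width: 0.0502
grip_force: 0.0
```

```bash
python3 -m inch '[[-0.18,0,0,0.15,0,0,0],[-0.18,0,0,0,0,0,0]]'; python3 -m inch '[[-0.18,0,0,0.15,0,0,0],[-0.18,0,0,0,0,0,0]]'
```

```text
time: 7.12
ee_pos: [0.4134, 0.3041, -0.0002]
orientation: [0.99, 0.139, 0.001, -0.0]
contact_force: [-0.3, 0.2, 0.2]
grip_width: 0.0503
grip_force: 0.0
time: 7.38
ee_pos: [0.4134, 0.3041, -0.0004]
orientation: [0.99, 0.139, 0.002, -0.0]
contact_force: [-3.0, -1.9, 14.1]
grip_width: 0.0509
grip_force: 6.6
```

```bash
python3 -m inch '[[-0.18,0,0,-0.3,0,0,0],[-0.18,0,0,0,0,0,0],[1,0,0,0,0,0,0],[1,0,0,0,0,0,0],[1,0,0,0,0,0,0],[1,0,0,0,0,0,0]]'
```

```text
time: 8.12
ee_pos: [0.4133, 0.3043, 0.0017]
orientation: [0.99, 0.139, 0.002, -0.0]
contact_force: [-1.3, 0.3, 6.7]
grip_width: 0.0377
grip_force: 61.9
```

```bash
python3 -m inch '[[1,0,0,-0.5,0,0,0],[1,0,0,-2,0,0,0],[1,0,0,-4,0,0,0],[1,0,0,-5,0,0,0],[1,0,0,-4,0,0,0],[1,0,0,0,0,0,0]]'
cat > held.py <<'E'
from fit import *
p,Rr,o=pose();c=arm.capture("wrist");H=np.array(c["hand_eye"])
W=wcloud(c,np.zeros(3),R.identity());px=c["pixels"].astype(int)  # tool frame
m=(px.min(-1)>100)&(W[...,2]>-.03)&(W[...,2]<.04)&(W[...,1]<.16)&(W[...,1]>-.1)&(abs(W[...,0])<.09)
m=cv2.morphologyEx(m.astype(np.uint8),cv2.MORPH_OPEN,np.ones((5,5)))
n,l,s,_=cv2.connectedComponentsWithStats(m);k=1+np.argmax(s[1:,4]);q=W[l==k]
print(o["time"],p,o["grip_width"],o["contact_force"],s[k])
A=np.c_[q[:,:2],np.ones(len(q))]
for _ in range(4):
    co=np.linalg.lstsq(A,q[:,2],rcond=None)[0];r=q[:,2]-A@co;g=abs(r)<max(2*r.std(),.0008);q=q[g];A=A[g]
print("plane tool z = %.4f x + %.4f y + %.4f"%tuple(co),r.std())
print("rect tool frame",cv2.minAreaRect((q[:,:2]*1000).astype(np.float32)))
pl=np.abs(W[...,2]-(W[...,:2]@co[:2]+co[2]))<.003
n=np.array([-co[0],-co[1],1]);print("normal world",Rr.apply(n/np.linalg.norm(n)))
import sys;save(c,sys.argv[1])
E
python3 held.py w3
```

```text
time: 8.88
ee_pos: [0.4149, 0.3049, 0.1596]
orientation: [0.99, 0.139, 0.005, -0.001]
contact_force: [0.5, -0.0, -1.8]
grip_width: 0.0377
grip_force: 61.5
8.875 [0.4149 0.3049 0.1596] 0.03774978304479427 [ 0.5158 -0.047  -1.7527] [  233   170   327   211 57312]
plane tool z = -0.0114 x + 0.0261 y + -0.0060 0.0023563793619039443
rect tool frame ((0.2540435791015625, 54.25924301147461), (100.5201416015625, 149.32032775878906), 0.17735785245895386)
normal world [ 0.0131  0.0319 -0.9994]
```

View pics/w3.png

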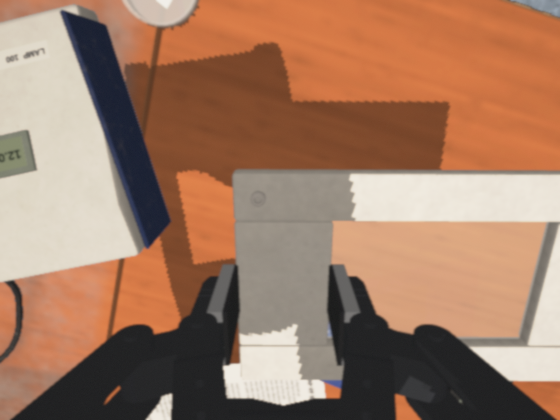

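The view shows the rim held squarely between the fingers, from column 233 to 333, with the insert running off to the right. Near edge at tool y ≈ -20 mm, as planned. Now I'll work out the insertion stages.

```bash
cat > stage.py <<'E'
from fit import *
P0=np.array([.4279,-.1286,.010]); YAW=np.deg2rad(4.54)
def target(tilt,yf,zf,s,x=0.0,ox=.00025,near=-.0204,zu=.0017):
    """tool pose putting far bottom edge at pocket (x,yf,zf) with total insert tilt (deg)"""
    d=np.arctan(s); Rt=down(YAW,np.deg2rad(tilt)-d)
    corner=np.array([ox,near+.170,zu+s*(near+.170)])
    w=P0+R.from_euler('z',YAW).apply([x,yf,zf])
    return w-Rt.apply(corner),Rt
E
python3 - <<'E'
from stage import *
p,Rr,o=pose();c=arm.capture("wrist");W=wcloud(c,np.zeros(3),R.identity());w=W[178:213,345:555].reshape(-1,3)
k=np.polyfit(w[:,1],w[:,2],1);print("slope",k,np.std(w[:,2]-np.polyval(k,w[:,1])))
s=k[0]
for a in [(8,-.06,.06),(8,-.07,.012),(8,-.072,.0005),(8,-.0865,.0005),(0,-.0862,0.0)]:
    pp,Rt=target(*a,s);print(a,pp,Rt.as_rotvec())
go(*target(8,-.06,.06,s))
E
```

```text
** On entry to DLASCL parameter number  4 had an illegal value
 ** On entry to DLASCL parameter number  4 had an illegal value
 ** On entry to DLASCL parameter number  4 had an illegal value
 ** On entry to DLASCL parameter number  4 had an illegal value
 ** On entry to DLASCL parameter number  5 had an illegal value
 ** On entry to DLASCL parameter number  4 had an illegal valueTraceback (most recent call last):
  File "<stdin>", line 3, in <module>
    c, resids, rank, s = lstsq(lhs, rhs, rcond)
                         ~~~~~^^^^^^^^^^^^^^^^^
    x, resids, rank, s = _umath_linalg.lstsq(a, b, rcond,
                         ~~~~~~~~~~~~~~~~~~~^^^^^^^^^^^^^
                                             signature=signature)
                                             ^^^^^^^^^^^^^^^^^^^^
    raise LinAlgError("SVD did not converge in Linear Least Squares")
numpy.linalg.LinAlgError: SVD did not converge in Linear Least Squares
```

Run:
```python
from stage import *
p,Rr,o=pose();c=arm.capture("wrist");W=wcloud(c,np.zeros(3),R.identity());w=W[178:213,345:555].reshape(-1,3);w=w[np.isfinite(w[:,2])]
k=np.polyfit(w[:,1],w[:,2],1);print("slope",k,np.std(w[:,2]-np.polyval(k,w[:,1])))
s=k[0]
w=W[170:213,240:555].reshape(-1,3);w=w[np.isfinite(w[:,2])&(abs(w[:,2])<.03)];print(len(w),w.max(0))
for a in [(8,-.06,.06),(8,-.07,.012),(8,-.072,.0005),(8,-.0865,.0005),(0,-.0862,0.0)]:
    pp,Rt=target(*a,s);print(a,pp,Rt.as_rotvec())
go(*target(8,-.06,.06,s))
```

```text
slope [-0.0002 -0.0069] 0.0005911901413692489
13483 [0.0505 0.1082 0.0007]
(8, -0.06, 0.06) [ 0.4207 -0.041   0.0925] [-2.9995 -0.1189  0.0083]
(8, -0.07, 0.012) [ 0.4215 -0.051   0.0445] [-2.9995 -0.1189  0.0083]
(8, -0.072, 0.0005) [ 0.4216 -0.053   0.033 ] [-2.9995 -0.1189  0.0083]
(8, -0.0865, 0.0005) [ 0.4228 -0.0674  0.033 ] [-2.9995 -0.1189  0.0083]
(0, -0.0862, 0.0) [ 0.4226 -0.0654  0.0117] [-3.1389 -0.1244  0.    ]
shift cm (tool axes now) [-8.6379 33.3601  6.2553] len 35.0233947560798
turn [0.1396 0.0134 0.1992]
```

```bash
python3 -m inch '[[1,-1.44,5.56,1.04,0,0,0],[1,-1.44,5.56,1.04,0,0,0],[1,-1.44,5.56,1.04,0,0,0],[1,-1.44,5.56,1.04,0,0,0],[1,-1.44,5.56,1.04,0,0,0],[1,-1.44,5.56,1.04,0.07,0.007,0.1],[1,0,0,0,0.07,0.007,0.1],[1,0,0,0,0,0,0]]'
python3 - <<'E'
from stage import *
go(*target(8,-.07,.013,0)); print(pose()[0])
E
```

```text
time: 10.02
ee_pos: [0.4206, -0.0417, 0.092]
orientation: [0.997, 0.037, -0.003, -0.071]
contact_force: [0.4, -0.3, -1.4]
grip_width: 0.038
grip_force: 61.6
shift cm (tool axes now) [0.0195 1.5812 4.4672] len 4.738872719689454
turn [-0.0033  0.     -0.0046]
[ 0.4206 -0.0417  0.092 ]
```

```bash
python3 -m inch '[[1,0,0.5,1.5,0,0,-0.005],[1,0,0.6,1.5,-0.003,0,0],[1,0,0.5,1.4,0,0,0],[1,0,0,0,0,0,0],[1,0,0,0,0,0,0]]'
python3 - <<'E'
from stage import *
p,Rr,o=pose();c=arm.capture("wrist");save(c,"w4");W=wcloud(c,p,Rr)
L=R.from_euler('z',YAW).inv().apply((W-P0).reshape(-1,3)).reshape(W.shape)
go(*target(8,-.072,.0005,0));print(p,o["contact_force"])
for y0 in (-.03,0,.03,.05):
    m=(L[...,1]>y0)&(L[...,1]<y0+.01)
    print(y0,end=": ")
    for x in np.arange(.040,.064,.0015):
        k=m&(L[...,0]>=x)&(L[...,0]<x+.0015)&np.isfinite(L[...,2])
        print("%.1f:%.1f"%(x*1e3,1e3*np.median(L[k][:,2])) if k.any() else "-",end=" ")
    print()
E
```

```text
time: 10.65
ee_pos: [0.4228, -0.0497, 0.0479]
orientation: [0.997, 0.042, -0.001, -0.069]
contact_force: [-0.3, -0.2, -0.3]
grip_width: 0.0376
grip_force: 61.6
shift cm (tool axes now) [-0.1688  0.4989  1.4603] len 1.5523798079173856
turn [ 0.0019 -0.0033  0.0056]
[ 0.4228 -0.0497  0.0479] [-0.2651 -0.2366 -0.3165]
-0.03: 40.0:30.6 41.5:30.6 43.0:30.6 44.5:30.8 46.0:29.8 47.5:1.6 49.0:2.0 50.5:27.0 52.0:9.6 53.5:10.6 55.0:10.7 56.5:10.7 58.0:10.8 59.5:10.1 61.0:-3.5 62.5:-4.3 
0: 40.0:34.7 41.5:34.6 43.0:34.5 44.5:34.3 46.0:33.7 47.5:33.8 49.0:33.9 50.5:32.6 52.0:9.6 53.5:10.8 55.0:10.6 56.5:10.5 58.0:10.9 59.5:10.1 61.0:-3.6 62.5:-4.3 
0.03: 40.0:38.8 41.5:38.8 43.0:38.5 44.5:38.1 46.0:38.2 47.5:38.1 49.0:38.1 50.5:36.5 52.0:9.9 53.5:10.8 55.0:10.7 56.5:10.6 58.0:10.6 59.5:9.9 61.0:-3.7 62.5:-4.3 
0.05: 40.0:41.6 41.5:41.7 43.0:41.1 44.5:40.9 46.0:40.6 47.5:40.9 49.0:40.8 50.5:39.5 52.0:9.9 53.5:10.7 55.0:10.7 56.5:10.8 58.0:10.8 59.5:10.2 61.0:-3.6 62.5:-4.3
```

View pics/w4.png

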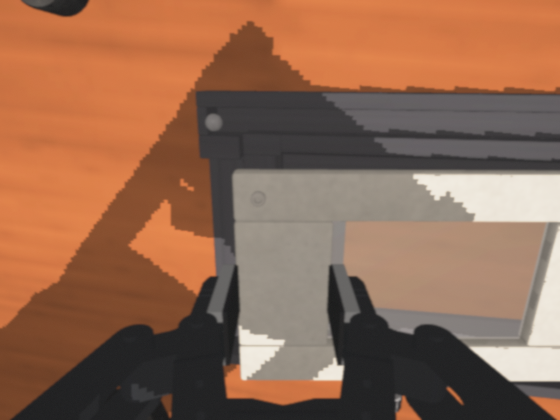

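The view shows the insert over the pocket, near edge at column 235, with the +x pocket wall showing as a dark band at rows 130–165. The insert is about 1.5 mm too far to +x, so I'll correct that before going in.

```bash
python3 -m inch '[[1,-0.18,0.3,0,0.002,-0.003,0.005],[1,0,0,0,0,0,0],[1,0,0,0,0,0,0]]'
python3 - <<'E'
from stage import *
print(pose()[0]);go(*target(8,-.072,.0005,0,-.0002))
E
```

```text
time: 11.08
ee_pos: [0.4213, -0.0534, 0.0476]
orientation: [0.997, 0.039, -0.003, -0.07]
contact_force: [0.7, 0.6, -0.9]
grip_width: 0.0375
grip_force: 61.6
[ 0.4213 -0.0534  0.0476]
shift cm (tool axes now) [0.0148 0.1592 1.4535] len 1.4622411999366935
turn [-0.0002 -0.0004 -0.0006]
```

```bash
python3 -m inch '[[1,0,0.05,0.5,0,0,0],[1,0,0.05,0.5,0,0,0],[1,0,0.05,0.25,0,0,0],[1,0,0,0,0,0,0],[1,0,0,0,0,0,0]]'
python3 - <<'E'
from stage import *
print(pose()[0]);go(*target(8,-.072,.0005,0,-.0002))
E
```

```text
time: 11.7
ee_pos: [0.4212, -0.0529, 0.0348]
orientation: [0.997, 0.039, -0.003, -0.07]
contact_force: [-0.4, -0.6, -1.2]
grip_width: 0.0378
grip_force: 61.7
[ 0.4212 -0.0529  0.0348]
shift cm (tool axes now) [0.0287 0.0298 0.1782] len 0.1829065118371074
turn [-0.0006  0.0002 -0.0004]
```

```bash
python3 -m inch '[[1,0.02,0.02,0.15,0,0,0],[1,0,0,0,0,0,0]]'; python3 -m inch '[[1,0,0,0.1,0,0,0],[1,0,0,0,0,0,0]]'
```

```text
time: 11.95
ee_pos: [0.4213, -0.0529, 0.0333]
orientation: [0.997, 0.039, -0.003, -0.07]
contact_force: [-1.3, 0.1, -1.7]
grip_width: 0.0374
grip_force: 61.8
time: 12.2
ee_pos: [0.4214, -0.0529, 0.0324]
orientation: [0.997, 0.039, -0.003, -0.07]
contact_force: [-0.1, 0.3, -0.8]
grip_width: 0.0372
grip_force: 62.8
```

Run:
```python
from stage import *
print(pose()[0]);go(*target(8,-.072,.0005,0,-.0002))
```

```text
[ 0.4214 -0.0529  0.0324]
shift cm (tool axes now) [-0.0002  0.0005 -0.0649] len 0.06491799680544556
turn [-0.0003 -0.0001 -0.0004]
```

```bash
python3 -m inch '[[1,0,0.3,-0.06,0,0,0],[1,0,0.3,-0.04,0,0,0],[1,0,0,0,0,0,0]]'; python3 -m inch '[[1,0,0.3,-0.04,0,0,0],[1,0,0,0,0,0,0]]'; python3 -m inch '[[1,0,0.2,-0.03,0,0,0],[1,0,0,0,0,0,0]]'
python3 - <<'E'
from stage import *
print(pose()[0]);go(*target(8,-.0868,.0005,0,-.0002))
E
```

```text
time: 12.58
ee_pos: [0.4219, -0.059, 0.0325]
orientation: [0.997, 0.039, -0.003, -0.07]
contact_force: [0.3, 0.6, -0.4]
grip_width: 0.0378
grip_force: 62.6
time: 12.82
ee_pos: [0.4219, -0.0615, 0.0324]
orientation: [0.997, 0.039, -0.003, -0.07]
contact_force: [-0.1, 3.6, 0.3]
grip_width: 0.0379
grip_force: 63.3
time: 13.08
ee_pos: [0.422, -0.0634, 0.0324]
orientation: [0.997, 0.039, -0.003, -0.07]
contact_force: [0.2, 4.8, 1.7]
grip_width: 0.0377
grip_force: 63.3
[ 0.422  -0.0634  0.0324]
shift cm (tool axes now) [ 0.0291  0.4224 -0.1175] len 0.43940832211074377
turn [-0.0014  0.0006 -0.0004]
```

```bash
python3 -m inch '[[1,0.02,0.2,-0.03,0,0,0],[1,0,0,0,0,0,0]]'; python3 -m inch '[[1,0,0.2,-0.04,0,0,0],[1,0,0,0,0,0,0]]'
python3 - <<'E'
from stage import *
print(pose()[0]);go(*target(8,-.0868,.0005,0,-.0002))
E
```

```text
time: 13.32
ee_pos: [0.4221, -0.0651, 0.0324]
orientation: [0.997, 0.039, -0.003, -0.071]
contact_force: [1.1, 5.7, 1.1]
grip_width: 0.0379
grip_force: 63.8
time: 13.58
ee_pos: [0.4222, -0.067, 0.0325]
orientation: [0.997, 0.039, -0.003, -0.071]
contact_force: [0.7, 6.4, 0.1]
grip_width: 0.0375
grip_force: 63.6
[ 0.4222 -0.067   0.0325]
shift cm (tool axes now) [ 0.0336  0.0718 -0.0596] len 0.09918642703440124
turn [-0.0023  0.0011 -0.0005]
```

```bash
python3 -m inch '[[1,0.02,0.14,-0.02,0,0,0],[1,0,0,0,0,0,0]]'; python3 -m inch '[[1,0,0,0.26,-0.0175,0,0],[1,0,0,0.26,-0.0175,0,0],[1,0,0,0.26,-0.0175,0,0],[1,0,0,0.26,-0.0175,0,0],[1,0,0,0,0,0,0]]'
python3 - <<'E'
from stage import *
print(pose()[0]);go(*target(4,-.0872,.0,0,-.0002));go(*target(0,-.0872,.0,0,-.0002))
E
```

```text
time: 13.82
ee_pos: [0.4223, -0.0681, 0.0325]
orientation: [0.997, 0.039, -0.004, -0.071]
contact_force: [0.3, 7.8, 2.1]
grip_width: 0.038
grip_force: 64.1
time: 14.45
ee_pos: [0.4222, -0.0668, 0.022]
orientation: [0.999, 0.04, -0.002, -0.036]
contact_force: [-0.3, 6.6, 1.7]
grip_width: 0.0376
grip_force: 63.9
[ 0.4222 -0.0668  0.022 ]
shift cm (tool axes now) [ 0.0323  0.0105 -0.0154] len 0.03732584578689545
turn [-0.0019  0.0015  0.0001]
shift cm (tool axes now) [0.0338 0.0371 1.0285] len 1.0297265070384993
turn [-0.0717  0.0014  0.0001]
```

```bash
python3 -m inch '[[1,0.02,0.03,0.26,-0.0175,0,0],[1,0,0.02,0.26,-0.0175,0,0],[1,0,0,0,0,0,0]]'; python3 -m inch '[[1,0,0,0.26,-0.0175,0,0],[1,0,0,0.13,-0.009,0,0],[1,0,0,0,0,0,0]]'
python3 - <<'E'
from stage import *
print(pose()[0]);go(*target(0,-.0872,.0,0,-.0002))
E
```

```text
time: 14.82
ee_pos: [0.4222, -0.0669, 0.0167]
orientation: [0.999, 0.04, -0.002, -0.018]
contact_force: [-0.1, 8.1, 1.0]
grip_width: 0.0378
grip_force: 64.5
time: 15.2
ee_pos: [0.4223, -0.067, 0.0128]
orientation: [0.999, 0.04, -0.001, -0.005]
contact_force: [-0.6, 6.9, -0.0]
grip_width: 0.0379
grip_force: 64.1
[ 0.4223 -0.067   0.0128]
shift cm (tool axes now) [ 0.0241 -0.0548  0.1118] len 0.12677874756057447
turn [-0.0102  0.0017 -0.0001]
```

```bash
python3 -m inch '[[1,0,0,0.13,-0.01,0,0],[1,0,0,0,0,0,0]]'; python3 -m inch '[[1,0,0,0.08,0,0,0],[1,0,0,0,0,0,0]]'
```

```text
time: 15.45
ee_pos: [0.4223, -0.0671, 0.0117]
orientation: [0.999, 0.04, -0.001, -0.0]
contact_force: [-0.7, 6.9, 2.7]
grip_width: 0.0376
grip_force: 63.1
time: 15.7
ee_pos: [0.4223, -0.0671, 0.0116]
orientation: [0.999, 0.039, -0.001, -0.0]
contact_force: [-3.8, 8.4, 13.8]
grip_width: 0.0376
grip_force: 66.2
```

```bash
python3 -m inch '[[1,0,0,-0.08,0,0,0],[-0.18,0,0,0,0,0,0],[-0.18,0,0,0,0,0,0],[-0.18,0,0,0,0,0,0],[-0.18,0,0,0,0,0,0]]'; python3 -m inch '[[-0.18,0,0,-0.5,0,0,0],[-0.18,0,0,-2,0,0,0],[-0.18,0,0,-5,0,0,0],[-0.18,0,0,-6,0,0,0],[-0.18,0,0,-6,0,0,0],[-0.18,0,-2,0,0,0,0],[-0.18,0,0,0,0,0,0],[-0.18,0,0,0,0,0,0]]'
python3 - <<'E'
from stage import *
p,Rr,o=pose();c=arm.capture("wrist");save(c,"w5");W=wcloud(c,p,Rr)
print(o["time"],p)
L=R.from_euler('z',YAW).inv().apply((W-P0).reshape(-1,3)).reshape(W.shape);px=c["pixels"].astype(int)
m=(abs(L[...,2]-.0085)<.005)&(px.min(-1)>75)&(abs(L[...,0])<.06)&(L[...,1]>-.078)&(L[...,1]<.095)
q=L[m];print(m.sum(),cv2.minAreaRect((q[:,:2]*1000).astype(np.float32)))
A=np.c_[q[:,:2],np.ones(len(q))]
for _ in range(4):
    co=np.linalg.lstsq(A,q[:,2],rcond=None)[0];r=q[:,2]-A@co;g=abs(r)<max(2*r.std(),.0005);q=q[g];A=A[g]
print("plane",co,r.std(),len(q))
E
```

```text
time: 16.32
ee_pos: [0.4234, -0.0685, 0.0119]
orientation: [0.999, 0.039, 0.0, 0.001]
contact_force: [1.0, -0.2, -0.5]
grip_width: 0.0504
grip_force: 0.0
time: 17.32
ee_pos: [0.4211, -0.0481, 0.2063]
orientation: [0.999, 0.04, -0.001, 0.001]
contact_force: [0.1, -0.4, 0.2]
grip_width: 0.0504
grip_force: 0.0
17.325 [ 0.4211 -0.0481  0.2063]
19857 ((-0.059360504150390625, 8.257423400878906), (119.8454360961914, 172.5099334716797), 0.012767625041306019)
plane [0.0019 0.0068 0.0094] 0.0009772377144904461 14841
```

View pics/w5.png

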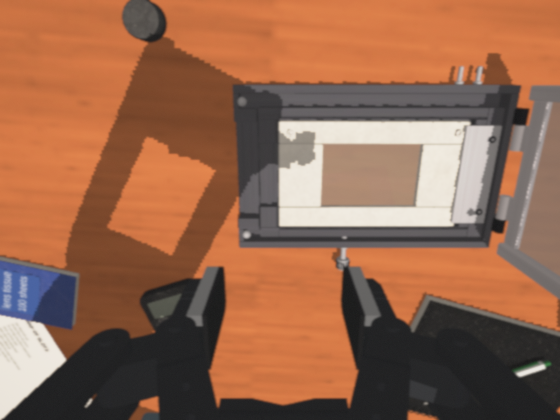

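The view shows the insert square in the pocket, columns 278–470 and rows 120–227, with its far edge under the lip at (474,175). I'll check its pose numerically and find the lid.

Run:
```python
from stage import *
p,Rr,o=pose();c=arm.capture("wrist");W=wcloud(c,p,Rr)
L=R.from_euler('z',YAW).inv().apply((W-P0).reshape(-1,3)).reshape(W.shape);px=c["pixels"].astype(int)
m=(px.min(-1)>170)&(abs(L[...,0])<.055)&(L[...,1]>-.07)&(L[...,1]<.095)&(abs(L[...,2]-.0085)<.006)
q=L[m];A=np.c_[q[:,:2],np.ones(len(q))]
for _ in range(3):
    co=np.linalg.lstsq(A,q[:,2],rcond=None)[0];r=q[:,2]-A@co;g=abs(r)<max(2*r.std(),.0005);q=q[g];A=A[g]
print("plane",co,r.std(),len(q))
r=cv2.minAreaRect((q[:,:2]*1000).astype(np.float32));print(r)
print("near edge y",np.percentile(q[:,1],99.7))
c=arm.capture("side");W=cloud(c)
for n,cc in(("side",c),("top",arm.capture("top"))):
    for k in["lid_edge","lid_hinge"]: print(n,k,[(np.array(d["position"]),round(d["confidence"],2)) for d in arm.spot_point(k,cc)[:1]])
L=R.from_euler('z',YAW).inv().apply((W-P0).reshape(-1,3)).reshape(W.shape)
m=(abs(L[...,0])<.09)&(L[...,1]<-.1)&(L[...,1]>-.2)&(W[...,2]>.04)&(W[...,2]<.32)
q=L[m];e=[(np.round(z,3),np.median(q[abs(q[:,2]-z)<.005][:,1]),np.ptp(q[abs(q[:,2]-z)<.005][:,0])) for z in np.arange(.06,.3,.03) if (abs(q[:,2]-z)<.005).sum()>3];print(*e,sep="\n");print(q[:,2].max()+.01)
```

```text
plane [0.0009 0.0074 0.0093] 0.0005998850290227922 9153
((-0.2733421325683594, 7.247718811035156), (154.67433166503906, 98.7555923461914), 89.81015014648438)
near edge y 0.0845604952404553
side lid_edge [(array([ 0.4418, -0.2735,  0.2743]), 0.84)]
side lid_hinge [(array([ 0.4397, -0.2543,  0.0248]), 0.98)]
top lid_edge [(array([ 0.4419, -0.2725,  0.2735]), 0.93)]
top lid_hinge [(array([ 0.4431, -0.2479,  0.0244]), 0.59)]
(np.float64(0.06), np.float64(-0.12882349944969138), np.float64(0.14839461456526276))
(np.float64(0.09), np.float64(-0.1306579913574294), np.float64(0.15008401459553883))
(np.float64(0.12), np.float64(-0.13260298210103702), np.float64(0.15084628390479332))
(np.float64(0.15), np.float64(-0.13447141974350318), np.float64(0.14930961996247977))
(np.float64(0.18), np.float64(-0.13606013538467676), np.float64(0.15009086567230584))
(np.float64(0.21), np.float64(-0.13688959410768248), np.float64(0.1485567017269972))
(np.float64(0.24), np.float64(-0.13900071095473232), np.float64(0.149499385006401))
(np.float64(0.27), np.float64(-0.1340213501158747), np.float64(0.020741942759430948))
0.2772678294198927
```

The insert is home: its near edge is at +84.6 mm and it's flat. The lid stands at about 1.63 rad. I'll shut the fingers, go over the lid and push it from behind.

```bash
cat > lid.py <<'E'
from stage import *
def lp(a,r=.225,x=.003,back=0):
    y=-.124+r*np.cos(a)-.006*np.sin(a)-.015-back; z=.026+r*np.sin(a)+.006*np.cos(a)
    w=P0+R.from_euler('z',YAW).apply([x,y,0]); w[2]=z; return w
E
python3 - <<'E'
from lid import *
s=lp(1.63,back=.02);print(s);go(s,down(YAW))
t=s.copy();t[2]=.40;go(t)
al=np.r_[np.arange(1.63,0,-.1),0]
Q=np.array([R.from_euler('z',YAW).inv().apply(lp(a)) for a in al]);d=np.diff(Q,axis=0)*100
for a,v in zip(al[1:],d):print("%.2f y %.2f z %.2f"%(a,-v[1],-v[2]))
E
```

```text
[ 0.445  -0.3061  0.2503]
shift cm (tool axes now) [ 0.3076 25.9031 -4.3365] len 26.265389419046247
turn [ 0.0012  0.0007 -0.0006]
shift cm (tool axes now) [  0.2974  25.9214 -19.3114] len 32.3255286276696
1.53 y -2.25 z -0.08
1.43 y -2.25 z 0.14
1.33 y -2.22 z 0.37
1.23 y -2.17 z 0.59
1.13 y -2.10 z 0.80
1.03 y -2.01 z 1.01
0.93 y -1.90 z 1.20
0.83 y -1.77 z 1.39
0.73 y -1.62 z 1.56
0.63 y -1.46 z 1.71
0.53 y -1.28 z 1.85
0.43 y -1.09 z 1.97
0.33 y -0.89 z 2.07
0.23 y -0.68 z 2.14
0.13 y -0.46 z 2.20
0.03 y -0.24 z 2.24
0.00 y -0.03 z 0.67
```

```bash
python3 -m inch '[[1,0,0,-5,0,0,0],[1,0,0,-5,0,0,0],[1,0,0,-5,0,0,0],[1,0.1,0,-4.3,0,0,0],[1,0.1,5.2,0,0,0,0],[1,0.1,5.2,0,0,0,0],[1,0,5.2,0,0,0,0],[1,0,5.2,0,0,0,0]]'; python3 -m inch '[[1,0,5.1,0,0,0,0],[1,0,0,0,0,0,0],[1,0,0,0,0,0,0]]'
python3 - <<'E'
from lid import *
s=lp(1.63,back=.02);print(pose()[0]);go(s,down(YAW))
E
```

```text
time: 18.73
ee_pos: [0.4409, -0.2565, 0.4001]
orientation: [0.999, 0.039, 0.0, 0.001]
contact_force: [0.4, 0.6, 0.3]
grip_width: 0.0
grip_force: 0.0
time: 19.1
ee_pos: [0.4449, -0.3055, 0.3998]
orientation: [0.999, 0.039, -0.0, 0.0]
contact_force: [-0.4, 0.2, 0.5]
grip_width: -0.0
grip_force: 0.0
[ 0.4449 -0.3055  0.3998]
shift cm (tool axes now) [ 0.0145  0.0588 14.9564] len 14.956513628383275
turn [ 0.0002  0.0006 -0.0009]
```

```bash
python3 -m inch '[[1,0,0,5,0,0,0],[1,0,0,5,0,0,0],[1,0,0,4.9,0,0,0],[1,0,0,0,0,0,0]]'; python3 -m inch '[[1,0,-1,0,0,0,0],[1,0,-1,0,0,0,0],[1,0,-2.2,0,0,0,0],[1,0,-2.2,0.1,0,0,0],[1,0,-2.2,0.35,0,0,0],[1,0,0,0,0,0,0]]'
```

```text
time: 19.6
ee_pos: [0.4434, -0.3026, 0.2483]
orientation: [0.999, 0.04, -0.003, -0.002]
contact_force: [0.4, 0.2, 0.2]
grip_width: -0.0002
grip_force: 0.0
time: 20.35
ee_pos: [0.4376, -0.2176, 0.2463]
orientation: [0.999, 0.041, -0.001, -0.0]
contact_force: [-0.7, 0.2, 0.6]
grip_width: -0.0003
grip_force: 0.0
```

```bash
cat > lidang.py <<'E'
from lid import *
W=cloud(arm.capture("side"));L=R.from_euler('z',YAW).inv().apply((W-P0).reshape(-1,3)).reshape(W.shape)
# side frame bars of the lid, chamber x 62..76 either side
m=((abs(abs(L[...,0]-.003)-.069)<.008))&(L[...,1]>-.2)&(L[...,1]<.13)&(W[...,2]>.045)&(W[...,2]<.3)
q=L[m];print(len(q))
if len(q)>10:
    a=np.arctan2(q[:,2]+.010-.026,q[:,1]+.124);print("lid angle",np.percentile(a,[10,50,90]))
cs=arm.capture("side")
for k in["lid_edge"]: print([(np.array(d["position"]),round(d["confidence"],2)) for d in arm.spot_point(k,cs)[:1]])
o=arm.get_obs();print(o["time"],o["ee_pos"])
E
python3 lidang.py
```

```text
464
lid angle [1.2778 1.3168 1.3553]
[(array([ 0.4381, -0.1968,  0.2679]), 0.7)]
20.5 [ 0.4382 -0.2201  0.2464]
```

The lid is moving as planned, now at about 1.31 rad. I'll continue along the arc.

```bash
python3 -m inch '[[1,0,-2.17,0.59,0,0,0],[1,0,-2.1,0.8,0,0,0],[1,0,-2.0,1.0,0,0,0],[1,0,-1.9,1.2,0,0,0],[1,0,-1.77,1.39,0,0,0],[1,0,-1.62,1.56,0,0,0],[1,0,0,0,0,0,0]]'
python3 lidang.py
python3 - <<'E'
from lid import *
print(lp(.73));go(lp(.53),down(YAW))
E
```

```text
time: 21.38
ee_pos: [0.4277, -0.1029, 0.1793]
orientation: [0.999, 0.04, -0.002, -0.0]
contact_force: [-0.8, -0.5, 0.1]
grip_width: 0.0001
grip_force: 0.0
84
lid angle [0.6942 0.7265 0.76  ]
[(array([ 0.4262, -0.0708,  0.1951]), 0.59)]
21.525 [ 0.4294 -0.1052  0.1812]
[ 0.4289 -0.1038  0.1805]
shift cm (tool axes now) [-0.0394 -2.9     3.6272] len 4.644099887200296
turn [ 0.0018 -0.0002 -0.0001]
```

```bash
python3 -m inch '[[1,0,-1.5,1.75,0,0,0],[1,0,-1.4,1.85,0,0,0],[1,0,-1.1,1.97,0,0,0],[1,0,-0.9,2.07,0,0,0],[1,0,-0.7,2.1,0,0,0],[1,0,-0.45,2.0,0,0,0],[1,0,0,0,0,0,0]]'
python3 - <<'E'
from lid import *
print(pose()[0]);go(lp(.03),down(YAW));go(lp(0))
E
```

```text
time: 22.4
ee_pos: [0.4238, -0.0449, 0.0629]
orientation: [0.999, 0.039, -0.001, 0.0]
contact_force: [0.5, -0.8, 0.1]
grip_width: -0.0
grip_force: 0.0
[ 0.4238 -0.0449  0.0629]
shift cm (tool axes now) [ 0.051  -0.2006  2.4126] len 2.421485488131783
turn [ 0.0005  0.0022 -0.0006]
shift cm (tool axes now) [ 0.0524 -0.2291  3.0872] len 3.096166854221948
```

```bash
python3 -m inch '[[1,0,-0.2,1.5,0,0,0],[1,0,0,0.7,0,0,0],[1,0,0,0,0,0,0]]'; python3 -m inch '[[1,0,0,0.4,0,0,0],[1,0,0,0,0,0,0]]'; python3 -m inch '[[1,0,0,0.3,0,0,0],[1,0,0,0,0,0,0]]'; python3 -m inch '[[1,0,0,0.2,0,0,0],[1,0,0,0,0,0,0]]'
```

```text
time: 22.78
ee_pos: [0.4244, -0.0433, 0.0418]
orientation: [0.999, 0.039, -0.0, 0.001]
contact_force: [0.0, -0.3, 0.1]
grip_width: -0.0001
grip_force: 0.0
time: 23.02
ee_pos: [0.4249, -0.0433, 0.0383]
orientation: [0.999, 0.039, 0.001, 0.001]
contact_force: [-0.5, 0.8, 3.4]
grip_width: 0.0003
grip_force: 1.6
time: 23.28
ee_pos: [0.4246, -0.0431, 0.0349]
orientation: [0.999, 0.039, 0.0, 0.001]
contact_force: [-0.6, -0.5, 0.2]
grip_width: -0.0
grip_force: 0.0
time: 23.52
ee_pos: [0.4241, -0.0429, 0.0323]
orientation: [0.999, 0.039, -0.0, 0.001]
contact_force: [0.3, 0.4, -0.0]
grip_width: -0.0003
grip_force: 0.0
```

```bash
python3 -m inch '[[1,0,0,0.15,0,0,0],[1,0,0,0,0,0,0]]'; python3 -m inch '[[1,0,0,0.12,0,0,0],[1,0,0,0,0,0,0]]'
```

```text
time: 23.78
ee_pos: [0.4242, -0.0429, 0.0309]
orientation: [0.999, 0.039, -0.0, 0.001]
contact_force: [0.2, -0.5, -0.1]
grip_width: 0.0002
grip_force: 0.0
time: 24.02
ee_pos: [0.4243, -0.0429, 0.0306]
orientation: [0.999, 0.04, 0.0, 0.001]
contact_force: [-3.3, -0.3, 12.6]
grip_width: -0.0001
grip_force: 6.3
```

```bash
python3 -m inch '[[1,0,0,0.08,0,0,0],[1,0,0,0,0,0,0]]'; python3 -m inch '[[1,0,0,-0.6,0,0,0],[1,0,0,-4,0,0,0],[1,0,0,-5,0,0,0],[1,0,0,-6,0,0,0],[1,0,0,-3,0,0,0],[1,0,0,0,0,0,0],[1,0,0,0,0,0,0]]'
python3 - <<'E'
from lid import *
p,Rr,o=pose();c=arm.capture("wrist");save(c,"w6");W=wcloud(c,p,Rr)
L=R.from_euler('z',YAW).inv().apply((W-P0).reshape(-1,3)).reshape(W.shape)
for x0 in(.066,-.07):
  for y in np.arange(-.11,.125,.02):
    m=(abs(L[...,0]-.003-x0)<.005)&(abs(L[...,1]-y)<.006)
    if m.sum()>5: print("%.2f:%.1f"%(y,1e3*np.nanmedian(W[m][:,2])),end=" ")
  print()
for n in("top","side"):
    cc=arm.capture(n);print(n,[(np.array(d["position"]),round(d["confidence"],2)) for k in("lid_edge","lens","cap","dish") for d in arm.spot_point(k,cc)[:1]])
print(o["time"])
E
```

```text
time: 24.28
ee_pos: [0.4243, -0.0429, 0.0305]
orientation: [0.999, 0.04, 0.0, 0.001]
contact_force: [-6.2, 1.3, 21.0]
grip_width: 0.0
grip_force: 10.8
time: 25.15
ee_pos: [0.4235, -0.0424, 0.2141]
orientation: [0.999, 0.039, -0.001, 0.0]
contact_force: [-0.8, 0.1, -1.0]
grip_width: -0.0002
grip_force: 0.0
-0.11:32.7 -0.09:32.3 -0.07:32.3 -0.05:32.3 -0.03:32.2 -0.01:32.1 0.01:32.2 0.03:32.1 0.05:32.1 0.07:32.1 0.09:32.0 0.11:32.2 
-0.11:32.6 -0.09:32.6 -0.07:32.4 -0.05:32.5 -0.03:32.5 -0.01:32.4 0.01:32.5 0.03:32.5 0.05:32.3 0.07:32.4 0.09:32.3 0.11:32.4 
top [(array([ 0.5178, -0.4013,  0.0029]), 0.42), (array([ 0.4339, -0.1292,  0.0098]), 0.72), (array([ 0.5327,  0.432 , -0.001 ]), 0.69)]
side [(array([ 0.422 , -0.005 ,  0.0314]), 0.58), (array([ 0.5214, -0.4041,  0.0003]), 0.47), (array([0.5418, 0.0759, 0.0037]), 0.43), (array([ 0.5341,  0.4277, -0.0007]), 0.75)]
25.15
```

View pics/w6.png

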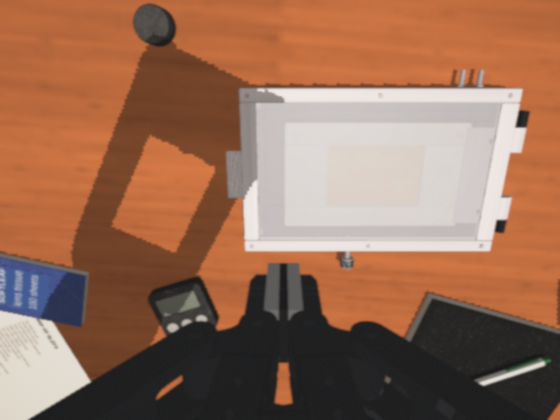

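The view shows the lid flat and level at 32 mm from hinge to tab (tab at (233,173)). The insert lies square beneath it at columns 283–470, and the cap hasn't moved.

```bash
python3 -c "
from plant import arm
print(arm.sign_off())"
```

```text
the job is handed in; nothing more can be done
None
```

The insert is seated flat and square in the pocket, the lid is shut flat past its catches, the dish, objective and dust cap are where they were, and the job was handed in at about 25 s; no verdict came back.

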